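Set a ball-detent pin in a welding fixture and tug-test it

TASK

Take the red T-handled detent pin out of the wooden rack, put it in the empty countersunk hole of the dark flat stop on the welding plate and press it fully home until its balls have snapped out underneath, without ramming its collar down on the stop (stay below 40 N). Then prove that it is locked: tug it straight up with about 14 N, never more than 22 N, for about a second. Let go, leaving the pin locked and home in the hole and the other things where they are.

Things in the scene. Friction and masses are not known exactly. Their poses are not given: they have to be found in the camera images.
- pin_grip (a point): Centre of the detent pin's red T grip: a block 14 mm thick (x), 60 mm long (y), 20 mm high (z), on a 14 mm neck. The underside of the pin's steel collar (32 mm across, 6 mm thick) lies 32 mm below this point; a 16 mm shank reaches 50 mm below the collar's underside, its last 8 mm tapered to 9 mm. z points up along the pin.
- pin: The same pin, 0.13 to 0.22 kg, origin on its axis at the collar's underside; starts upright in the rack, collar on its top. Its two sprung balls resist with 12 to 20 N when pushed into the bore and snap out below the plate 2 to 7 mm before the collar meets the stop. Locked, the pin lifts freely by 2 to 4.5 mm, different each time; then the balls hold it firmly and give way only at about 28 N.
- hole (a point): Centre of the mouth of the empty hole, on the top face of the flat stop, 85 mm above the bench; z up. A 17 mm bore goes through the 10 mm stop and the 12 mm plate, countersunk above (22 mm at the mouth, 7 mm deep) and below, free space beneath. The pin fits at any turn about its axis. The balls meet the countersink with the collar about 27 mm up; home is pin_grip 32 mm above this point.
- fixture: Fixed welding plate, steel, 200 mm (x) by 250 mm (y), its top 75 mm above the bench, with holes on a 50 mm grid; origin at the centre of its underside. A dark flat L-shaped stop 10 mm thick lies on it, already held by one red T-handled pin of the same kind at (25, -50) mm; the empty hole is at (25, 50) mm.
- rack: Fixed hardwood block 70 mm (x) by 180 mm (y) by 60 mm high with three 25 mm holes 60 mm apart along y, 55 mm deep; origin at the centre of its underside.
- locating_pin_mid (a point): Bystander: plain locating pin with a round black knob 26 mm across, without balls, in another hole of the rack; this point lies 23 mm above the rack's top.
- tube_mid (a point): Bystander: rusty square tube offcut 100 x 30 x 30 mm lying on the plate in the stop's corner; its centre.
- magnet: Bystander: red triangular welding magnet, 80 mm, 18 mm thick, lying on the bench; origin at its underside.
- brush: Bystander: hand brush lying on the bench to the right of the plate.
- ball_a: The pin's sprung brass ball, 8 mm, standing 3 mm out of the shank on its +y side, 26 mm below the collar's underside; it springs in and out sideways; origin at its centre.
- ball_b: The pin's other sprung brass ball, 8 mm, standing 3 mm out of the shank on its -y side, 26 mm below the collar's underside; it springs in and out sideways; origin at its centre.
There are look-alikes about, which are no part of the job. What is shaped like the pin but blue or white is not meant.

How it is judged:
On the way, in this order (a step that is already met when the one before it is completed fails the run):
1. the pin is pressed home in the empty hole, its collar within 1 mm of the stop (z of pin_grip in the frame of hole between 0.029 and 0.033 m and horizontal distance between pin_grip and hole below 0.004 m), for 0.1 s.
2. the locked pin is held pulled up against its balls with 8 to 19 N for half a second (they bear on a 45 degree edge, so each is loaded with 0.7 of the pull) (contact force between ball_a and fixture between 5.5 and 13.5 N and contact force between ball_b and fixture between 5.5 and 13.5 N and z of pin_grip in the frame of hole between 0.0334 and 0.038 m), for 0.5 s.
At the end, for the whole second after the job is handed in: The pin stands locked in the empty hole: collar no more than 2.5 mm above the stop, grip within 5 mm of the hole's axis, within 0.12 rad of upright, at rest and let go (z of pin_grip in the frame of hole between 0.029 and 0.0345 m and horizontal distance between pin_grip and hole below 0.005 m and angle between pin_grip's own z axis and vertical below 0.12 rad and linear speed of pin below 0.02 m/s); the robot touches nothing.
It fails at once if the collar was rammed on the stop with more than 40 N (contact force between pin and fixture above 40 N and z of pin_grip in the frame of hole below 0.0335 m and horizontal distance between pin_grip and hole below 0.01 m).
It fails at once if the locked pin was tugged with more than 22 N (16 N on each ball, or 20 N on one) (z of pin_grip in the frame of hole between 0.0334 and 0.038 m and horizontal distance between pin_grip and hole below 0.006 m and (contact force between each of ball_a, ball_b and fixture above 16 N or contact force between any of ball_a, ball_b and fixture above 20 N)).
It fails at once if a bystander was moved by more than 20 mm (distance of any of locating_pin_mid, tube_mid, magnet, brush from where it was at the start of the episode above 0.02 m).
It also fails if it takes over 58 s, if anything falls off the work surface, if the arm or the gripper's body presses on something with over 40 N, if the wrist force passes 120 N, or if a joint passes its speed limit or range.

ROBOT

A 7-joint arm with a two-finger parallel gripper is mounted at the origin on the work surface. World frame = base frame: x ahead of the robot, y to its left, z up, the work surface at z = 0. Lengths are in m, angles in rad, forces in N, time in s.
With the tool pointing down it reaches from about 0.35 to 0.9 m from the base axis. Payload 8.1 kg.
Tool frame: the origin (TCP) lies midway between the tips of the shut fingers; the grasp point (between the pads) lies behind it (arm.tcp_to_grasp is the z of the grasp point in the tool frame, in m); z points along the fingers, y is the line along which they close (so a half turn about z gives the same grasp; the last joint's range is limited). The gripper opens to 92 mm and grips with 3 to 60 N. Pads are 19 mm wide; open, the fingers measure 130 mm over their backs; the gripper's body (75 mm by 190 mm) begins 47 mm behind the grasp point.
Start: joints at [1.033, 0.434, 0.025, 1.573, -0.012, 1.134, -0.075], TCP at [0.263, -0.567, 0.227] pointing down, gripper open.
Joint ranges: [-2.62, 2.62], [-0.44, 2.09], [-1.27, 1.32], [0.08, 2.57], [-1.32, 4.46], [0.12, 2], [-2.74, 2.74]. Speed limits (rad/s): [2.22, 2.22, 3.01, 3.01, 3.14, 3.14, 3.14].

INTERFACE

Orientations are given as a rotation vector (axis times angle).
In Python, from cell import readout, vision, arm gives the robot as it stands.
- The arm moves only by the tool carry_out, never from a script. Its argument "increments" is one flat list of numbers, 6 for each row, row after row: the shift along the world's x, y, z in mm, then the turn, a rotation vector about the world's x, y, z in rad. In form: [tx, ty, tz, wx, wy, wz, tx, ty, tz, wx, wy, wz, ...]. A call has 1 to 20 rows; each row shifts and turns the commanded pose from where the row before left it; what a row does not reach is not made up. A row lasts 1/8 s, in which the tool goes at most 62.5 mm and 10.7 degrees, less where a joint would pass 70% of its speed; a pose out of reach is approached as far as the arm can. A call with a gripper value outside its range is refused whole. "grip" is the closure, from 0 (fully open) to 1 (shut), set as the call begins (left out, the last holds). The fingers move at their own pace and stop on an object; "newtons" is the grip in N (left out, the last holds). Time passes only in rows, so rows that do not move let the fingers close. It gives the time, the measured TCP pose, the force, the opening and the grip force at its end, in the units of the state.
- readout.observe(): the state, without advancing time (a new reading comes with each control period).
- vision.get_image(name): name is "scene" or "side" or "wrist"; returns the picture (384x512x3 uint8, red, green, blue); there is no depth.
- vision.calibration(name): a dict with "fov_y" (degrees; the focal length in pixels is half the picture's height over the tangent of half this angle, whatever the lens; pixels are square), "cx", "cy" (the principal point, pixels), "k1" (the pictures are not rectified: a ray, as slopes to the right and down, at radius r is drawn at 1 + k1 r^2 times it, then the intrinsics apply), "pose" (4x4, takes a point from camera to world coordinates). Camera axes: x right, y up, looking along -z (the intrinsics and any distortion apply to the point x, -y, -z); pixel columns grow to the right and rows downward; lengths in m; the calibration is good to about 2 mm. A picture is of the moment at which its call begins: read the wrist's pose just before it. calibration takes no time and is no camera call; for the wrist camera it gives the pose at the moment of the call.
- arm.sign_off(): hands the job in; it is judged then, once.
The state is a dict: "clock": time; "joints": joint angles; "dq": joint speeds; "joint_efforts": joint torques, N m; "position": TCP position; "ee_rot": TCP orientation; "force": force on the tool from outside, world axes, zero at the start; "ft_torque": the same for the moment, N m; "width": opening from 0.0 (shut) to 1.0 (fully open); "gripper_force": force on a finger pad.
Only numpy, scipy, OpenCV 4.12 (cv2) and the standard library are available. Lean on these libraries where they do the work, as an engineer would, in place of code of your own. Each camera call takes 0.05 s, during which the arm holds its last target. There are 200 camera calls.

## Working session

There is one attempt and no reset: what is moved stays moved. The work goes in short steps, Python scripts to look and compute and a tool call to move; the robot and the scene stay as the last step left them, time stands still between calls to the robot, and variables do not carry over. Pictures are saved under pics/ and viewed, at most 10 in all, crops included, and the job is handed in when it is done.

Besides the shell and the picture viewer there is one more tool, called after "Call:" as name(argument=value, ...), one argument or row to a line, values as JSON. carry_out: Moves the arm, as the interface text tells. Its arguments: {"type":"object","properties":{"increments":{"type":"array","items":{"type":"number"}},"grip":{"type":"number"},"newtons":{"type":"number"}},"required":["increments"]}

```bash
ls; mkdir -p pics; cat > h.py <<'E'
import numpy as np, cv2
from cell import readout, vision, arm
def save(n,f):
    im=vision.get_image(n); cv2.imwrite('pics/'+f,im[:,:,::-1]); return im
def cal(n):
    c=vision.calibration(n); c['f']=192/np.tan(np.radians(c['fov_y'])/2); return c
def ray(c,u,v):
    K=np.array([[c['f'],0,c['cx']],[0,c['f'],c['cy']],[0,0,1.]])
    p=cv2.undistortPoints(np.array([[[u,v]]],float),K,np.array([c['k1'],0,0,0.]))[0,0]
    P=np.array(c['pose']); return P[:3,3],P[:3,:3]@np.array([p[0],-p[1],-1])
def onz(c,u,v,z):
    o,d=ray(c,u,v); return o+d*(z-o[2])/d[2]
def proj(c,X):
    P=np.array(c['pose']); q=P[:3,:3].T@(np.array(X)-P[:3,3]); x,y=q[0]/-q[2],-q[1]/-q[2]
    s=1+c['k1']*(x*x+y*y); return c['cx']+c['f']*x*s,c['cy']+c['f']*y*s
E
python3 - <<'E'
from h import *
a=save('scene','s0.png');b=save('side','d0.png')
for n in('scene','side','wrist'):
    c=cal(n);print(n,c['f'],c['cx'],c['cy'],c['k1'],np.round(c['pose'],3).tolist())
print(readout.observe(), arm.tcp_to_grasp)
E
```

```text
pics
scene 395.62017674721324 258.5220727522601 191.94976242978487 -0.08018530289760166 [[-0.836, -0.324, 0.442, 1.029], [0.548, -0.518, 0.656, 0.557], [0.017, 0.791, 0.611, 0.666], [0.0, 0.0, 0.0, 1.0]]
side 498.1619675496795 260.1075711002198 191.99125445060375 -0.2042320901241876 [[-0.967, 0.183, -0.175, 0.348], [-0.253, -0.723, 0.643, 0.845], [-0.009, 0.666, 0.746, 1.144], [0.0, 0.0, 0.0, 1.0]]
wrist 271.99980575560716 257.02640566888175 191.4630603193211 -0.0013417780196712937 [[0.421, 0.863, 0.28, 0.338], [-0.907, 0.4, 0.129, -0.531], [-0.001, -0.309, 0.951, 0.384], [0.0, 0.0, 0.0, 1.0]]
{'clock': 0.1, 'joints': array([ 1.03340439,  0.43512045,  0.02496584,  1.57399036, -0.011598  ,
        1.13399884, -0.07510099]), 'dq': array([ 7.77471715e-04, -2.05803029e-03,  2.55856396e-05, -2.79091762e-04,
        6.98527443e-04,  5.17572318e-04, -3.37727778e-04]), 'joint_efforts': array([ 3.03348083e-03, -6.69130182e+01,  9.87803265e-01, -3.15142787e+01,
       -6.05736952e-02,  3.75374488e-02,  8.50433844e-05]), 'position': array([ 0.2630301 , -0.56646086,  0.22604986]), 'ee_rot': array([-3.06639120e+00, -6.77224929e-01,  6.51733973e-04]), 'force': array([0.03246987, 1.40644006, 0.06565078]), 'ft_torque': array([-0.03056526,  0.00246379,  0.01100948]), 'gripper_force': 0.0, 'width': 0.9973611023719569} -0.0188
```

View pics/s0.png

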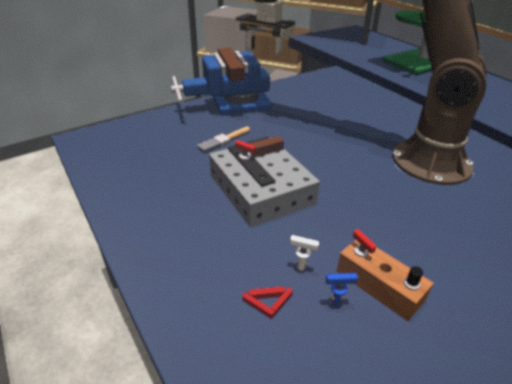

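View pics/d0.png

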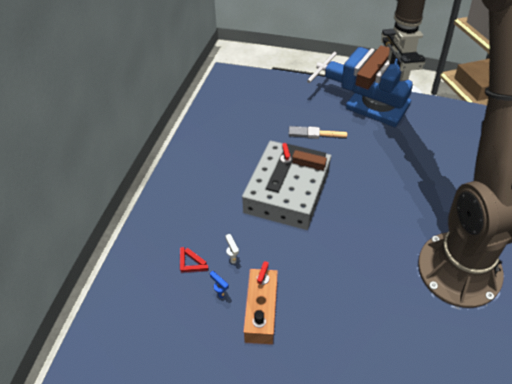

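Scene view: the candidates are the red T pin in the rack (364,241), the red T pin holding the stop (245,147), the white one (304,245), the blue one (341,280) and the flat red magnet (268,298). By the description I choose the one in the rack, at (364,241). In the side view it is at (264,272), and the dark stop's free end is near (275,184).

```bash
python3 - <<'E'
from h import *
a=cv2.imread('pics/s0.png');b=cv2.imread('pics/d0.png')
def tri(ca,pa,cb,pb):
    o1,d1=ray(ca,*pa);o2,d2=ray(cb,*pb)
    s=np.linalg.lstsq(np.c_[d1,-d2],o2-o1,rcond=None)[0]
    p,q=o1+d1*s[0],o2+d2*s[1];return (p+q)/2,np.linalg.norm(p-q)
def red(im):
    h=cv2.cvtColor(im,cv2.COLOR_BGR2HSV);m=(((h[...,0]<4)|(h[...,0]>172))&(h[...,1]>190)&(h[...,2]>90)).astype(np.uint8)
    n,l,s,c=cv2.connectedComponentsWithStats(m)
    return [(s[i][4],c[i].round(1)) for i in range(1,n) if s[i][4]>15],l
ra,la=red(a);rb,lb=red(b);print(ra,rb)
cs,cd=cal('scene'),cal('side')
near=lambda r,p:min(r,key=lambda x:np.hypot(*(x[1]-p)))[1]
for pa,pb in(((364,241),(264,272)),((245,147),(286,152))):
    print(tri(cs,near(ra,pa),cd,near(rb,pb)))
# pin grip long-axis direction
for im,l,c,p in((a,la,cs,near(ra,(364,241))),(b,lb,cd,near(rb,(264,272)))):
    i=l[int(p[1]),int(p[0])];ys,xs=np.where(l==i);vx=cv2.fitLine(np.c_[xs,ys].astype(np.float32),2,0,.01,.01).ravel()
    e=[onz(c,p[0]+k*vx[0],p[1]+k*vx[1],.10) for k in(-8,8)];d=e[1]-e[0];print('dir',np.degrees(np.arctan2(d[1],d[0])))
crops=[cv2.resize(a[215:295,325:440],(460,320),interpolation=2),cv2.resize(b[130:230,235:340],(336,320),interpolation=2)]
cv2.imwrite('pics/c1.png',np.hstack(crops))
print(onz(cd,275,184,.085),onz(cs,265,181,.085))
E
```

```text
[(np.int32(61), array([366.4, 241.3]))] [(np.int32(50), array([285.6, 151.3])), (np.int32(186), array([191.5, 261.3])), (np.int32(70), array([262.4, 272.5]))]
(array([0.52073768, 0.20124659, 0.09844944]), np.float64(0.0014508639741494772))
(array([0.54488405, 0.14269298, 0.26655956]), np.float64(0.2950580116565268))
dir 84.79290107919587
dir -165.72650038478963
[ 0.56302497 -0.10853117  0.085     ] [ 0.56998495 -0.09671388  0.085     ]
```

View pics/c1.png

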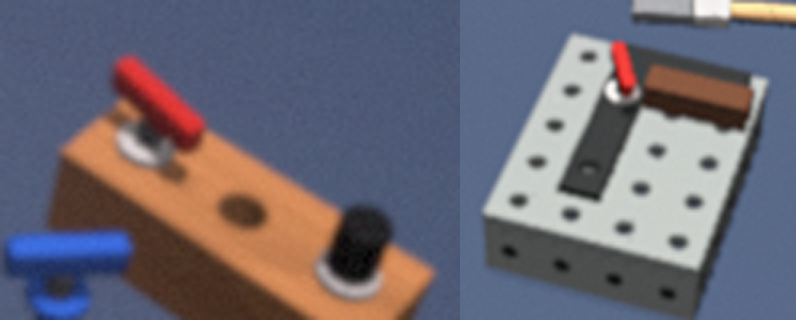

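The crop confirms the choice: a red T pin with a steel collar in the rack's end hole. The empty hole shows in the side crop at about (590,168), which is (275.6,182.5) in the picture. Next I move above the pin.

Call:
carry_out(
  increments=[16,48,1.5,0,0,0,16,48,1.5,0,0,0,16,48,1.5,0,0,0,16,48,1.5,0,0,0,16,48,1.5,0,0,0,16,48,1.5,0,0,0,16,48,1.5,0,0,0,16,48,1.5,0,0,0,16,48,1.5,0,0,0,16,48,1.5,0,0,0,16,48,1.5,0,0,0,16,48,1.5,0,0,0,16,48,1.5,0,0,0,16,48,1.5,0,0,0,16,48,1.5,0,0,0,16,48,1.5,0,0,0,0,0,0,0,0,0,0,0,0,0,0,0],
)

```text
clock: 2.35
position: [0.5189, 0.2004, 0.2501]
ee_rot: [3.067, 0.677, -0.002]
force: [0.8, -0.9, -0.2]
width: 0.997
gripper_force: 0.0
```

```bash
python3 - <<'E'
from h import *
c=cal('wrist');a=save('wrist','w1.png')[:,:,::-1].copy()
import pickle;pickle.dump(c,open('c1.pkl','wb'))
h=cv2.cvtColor(a,cv2.COLOR_BGR2HSV);m=(((h[...,0]<7)|(h[...,0]>172))&(h[...,1]>170)&(h[...,2]>60)).astype(np.uint8)
n,l,s,ce=cv2.connectedComponentsWithStats(m)
for i in range(1,n):
    if s[i][4]<80: continue
    pts=np.argwhere(l==i)[:,::-1].astype(np.float32);(u,v),wh,an=cv2.minAreaRect(pts);b=cv2.boxPoints(((u,v),wh,an))
    print(s[i][4],u,v,wh,[onz(c,*q,.102)[:2].round(4).tolist() for q in b],onz(c,u,v,.102).round(4))
print(readout.observe()['position'],readout.observe()['ee_rot'])
E
```

```text
1441 364.1942138671875 30.911075592041016 (59.20694351196289, 65.80304718017578) [[0.6645, 0.1864], [0.718, 0.2054], [0.7351, 0.1503], [0.6823, 0.1274]] [0.7008 0.1679 0.102 ]
273 261.97613525390625 178.64537048339844 (47.78559112548828, 10.199848175048828) [[0.5164, 0.2232], [0.5284, 0.2226], [0.525, 0.1667], [0.5126, 0.1668]] [0.5207 0.1952 0.102 ]
[0.5190152  0.19975016 0.25033317] [ 3.06708212e+00  6.75527656e-01 -1.61640988e-03]
```

View pics/w1.png

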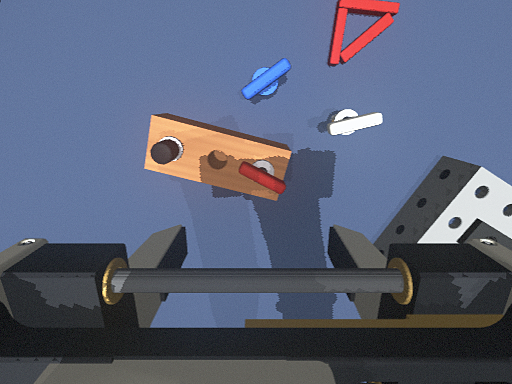

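The wrist view shows the rack's red pin at (262,178), the blue pin at (267,80), the white pin at (355,124), the locating pin's black knob at (167,150) and the magnet at (364,31). The grip's long axis lies about 86° from world x.

```bash
python3 - <<'E'
from h import *
import pickle;c=pickle.load(open('c1.pkl','rb'))
for p in((267,80),(355,124),(167,150)):print(onz(c,*p,.09).round(3))
print(readout.observe()['joints'].round(2))
cs,cd=cal('scene'),cal('side');print(onz(cd,275.6,182.5,.085))
E
```

```text
[0.62  0.236 0.09 ]
[0.621 0.125 0.09 ]
[0.502 0.309 0.09 ]
[-0.12  0.35 -0.46  1.68  0.17  1.16 -1.76]
[ 0.56271998 -0.11471489  0.085     ]
```

Call:
carry_out(
  increments=[0.2,-0.5,-6,0,0,0.12,0.2,-0.5,-6,0,0,0.12,0.2,-0.5,-6,0,0,0.12,0.2,-0.5,-6,0,0,0.12,0.2,-0.5,-6,0,0,0.12,0.2,-0.5,-6,0,0,0.12,0.2,-0.5,-6,0,0,0.12,0.2,-0.5,-6,0,0,0.12,0.2,-0.5,-6,0,0,0.12,0,0,0,0,0,0,0,0,0,0,0,0],
  grip=0.35,
  newtons=40,
)

```text
clock: 3.78
position: [0.5212, 0.1957, 0.197]
ee_rot: [2.287, 2.153, -0.0]
force: [1.0, 0.0, -0.5]
width: 0.648
gripper_force: 0.0
```

```bash
cat > w.py <<'E'
from h import *
import sys
from scipy.spatial.transform import Rotation as R
def look(f,zt):
    c=cal('wrist');a=save('wrist',f)[:,:,::-1].copy()
    h=cv2.cvtColor(a,cv2.COLOR_BGR2HSV);m=(((h[...,0]<7)|(h[...,0]>172))&(h[...,1]>170)&(h[...,2]>60)).astype(np.uint8)
    n,l,s,ce=cv2.connectedComponentsWithStats(m)
    for i in range(1,n):
        if s[i][4]<150: continue
        pts=np.argwhere(l==i)[:,::-1].astype(np.float32);(u,v),wh,an=cv2.minAreaRect(pts);b=cv2.boxPoints(((u,v),wh,an))
        print(s[i][4],u,v,wh,[onz(c,*q,zt)[:2].round(4).tolist() for q in b],onz(c,u,v,zt).round(4))
    o=readout.observe();print(o['position'],R.from_rotvec(o['ee_rot']).as_matrix()[:,1].round(4),proj(c,o['position']))
    return a
E
python3 -c "
from w import *
look('w2.png',.102)"
```

```text
1285 418.360595703125 196.4986572265625 (50.794254302978516, 61.61586380004883) [[0.6402, 0.1981], [0.6926, 0.2169], [0.718, 0.1673], [0.6631, 0.1459]] [0.6785 0.1829 0.102 ]
554 256.5 192.0 (56.0, 13.0) [[0.5154, 0.2254], [0.5276, 0.2246], [0.5246, 0.167], [0.5114, 0.1678]] [0.5198 0.1972 0.102 ]
[0.52120216 0.19603864 0.19707772] [ 9.982e-01 -5.910e-02  5.000e-04] (np.float64(258.55240660483895), np.float64(239.31831351309654))
```

View pics/w2.png

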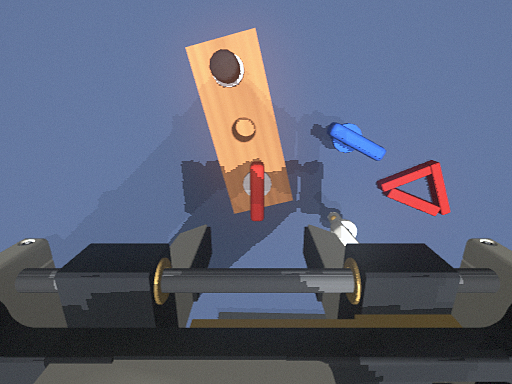

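The wrist view shows the red grip centred at (256,192) between the fingers and aligned with them. I descend and grip.

Call:
carry_out(
  increments=[-0.2,0.2,-20,0,0,0,-0.2,0.2,-20,0,0,0,-0.2,0.2,-20,0,0,0,-0.2,0.2,-20,0,0,0,-0.2,0.2,-20,0,0,0,0,0,-14,0,0,0,0,0,-8,0,0,0,0,0,0,0,0,0],
)

```text
clock: 4.82
position: [0.52, 0.1976, 0.0746]
ee_rot: [-2.283, -2.158, 0.001]
force: [-0.8, -0.2, 0.6]
width: 0.649
gripper_force: 0.0
```

Call:
carry_out(
  increments=[0,0,0,0,0,0,0,0,0,0,0,0,0,0,0,0,0,0,0,0,0,0,0,0,0,0,0,0,0,0],
  grip=1,
  newtons=45,
)

```text
clock: 5.45
position: [0.5201, 0.1977, 0.0748]
ee_rot: [2.283, 2.158, 0.0]
force: [1.6, -0.4, 0.3]
width: 0.157
gripper_force: 0.4
```

Call:
carry_out(
  increments=[0,0,0,0,0,0,0,0,5,0,0,0,0,0,15,0,0,0,0,0,25,0,0,0,0,0,25,0,0,0,0,0,25,0,0,0,0,0,25,0,0,0,0,0,20,0,0,0,0,0,0,0,0,0],
)

```text
clock: 6.58
position: [0.5208, 0.1983, 0.2169]
ee_rot: [2.282, 2.157, 0.005]
force: [0.4, 0.2, -2.0]
width: 0.149
gripper_force: 45.0
```

Call:
carry_out(
  increments=[5,-42,0,0,0,0,5,-42,0,0,0,0,5,-42,0,0,0,0,5,-42,0,0,0,0,5,-42,0,0,0,0,5,-42,0,0,0,0,5,-42,0,0,0,0,5,-42,0,0,0,0,2,-42,0,0,0,0,0,0,0,0,0,0,0,0,0,0,0,0],
)

```text
clock: 7.95
position: [0.5616, -0.1797, 0.2141]
ee_rot: [-2.282, -2.157, 0.0]
force: [0.5, -0.1, -2.1]
width: 0.151
gripper_force: 45.0
```

```bash
python3 -c "
from w import *
import pickle
pickle.dump(cal('wrist'),open('c3.pkl','wb'))
look('w3.png',.127)
save('side','d3.png')"
```

```text
869 257.0 242.5 (23.999996185302734, 48.99999237060547) [[0.5436, -0.2568], [0.5475, -0.2016], [0.5709, -0.2029], [0.5686, -0.2582]] [ 0.5577 -0.229   0.127 ]
315 257.0 300.5 (15.0, 22.0) [[0.5425, -0.2891], [0.5661, -0.2904], [0.5652, -0.3101], [0.5411, -0.3088]] [ 0.5537 -0.2995  0.127 ]
[ 0.56179423 -0.1790572   0.214321  ] [ 9.985e-01 -5.470e-02 -7.000e-04] (np.float64(258.8028737747799), np.float64(238.9664568989914))
```

View pics/w3.png

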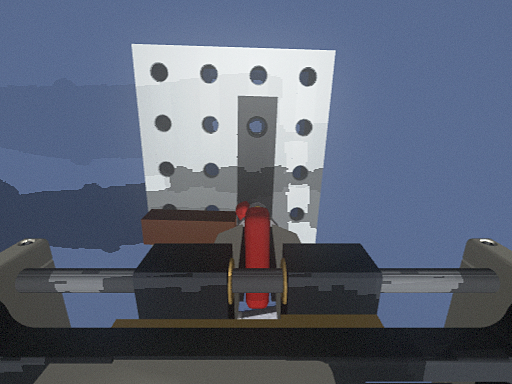

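The wrist view shows the empty countersunk hole at (257,126), the tube at (190,226), and the held pin's red grip at (257,250) with the fixed pin partly hidden behind it.

```bash
python3 -c "
from h import *
import pickle
c=pickle.load(open('c3.pkl','rb'));a=cv2.imread('pics/w3.png');g=cv2.cvtColor(a,cv2.COLOR_BGR2GRAY)
print(g[126,240:275]);print(g[110:143,257])
m=(g<105).astype(np.uint8);m[:,236:280]=0
n,l,s,ce=cv2.connectedComponentsWithStats(m)
for i in range(1,n):
  if 100<s[i][4]<500 and s[i][1]<160:print(s[i][4],ce[i],onz(c,*ce[i],.075).round(4))
for u,v in((257,126),(257.5,126.5)):print(onz(c,u,v,.085))
b=cv2.resize(a[100:150,230:284],(648,600),interpolation=2);cv2.imwrite('pics/c3.png',b)
"
```

```text
[115 113 110 114 114 110  90  76  74  97 119 117 111 115 113 114 112 115
 113 111 111 104  81  81  85  80  76  94 112 114 113 114 111 110 108]
[122 118 117 115 116 122  78  79  84  87  81 117 112 115 112 113 115 113
 112 112 112 117  75  81  76  77  79  80 111 107 109 102 106]
103 [487.80582524   8.80582524] [ 0.7872 -0.0233  0.075 ]
194 [503.80412371  14.75773196] [ 0.8034 -0.0291  0.075 ]
231 [158.84415584  71.9004329 ] [ 0.4684 -0.0602  0.075 ]
220 [208.28181818  73.16818182] [ 0.5179 -0.0642  0.075 ]
235 [307.47659574  76.49361702] [ 0.6175 -0.0729  0.075 ]
201 [162.72636816 122.70149254] [ 0.4642 -0.1097  0.075 ]
151 [208.40397351 123.92715232] [ 0.5125 -0.1137  0.075 ]
177 [304.16384181 126.97175141] [ 0.614  -0.1226  0.075 ]
[ 0.56392784 -0.11795173  0.085     ]
[ 0.56441338 -0.11848172  0.085     ]
```

View pics/c3.png

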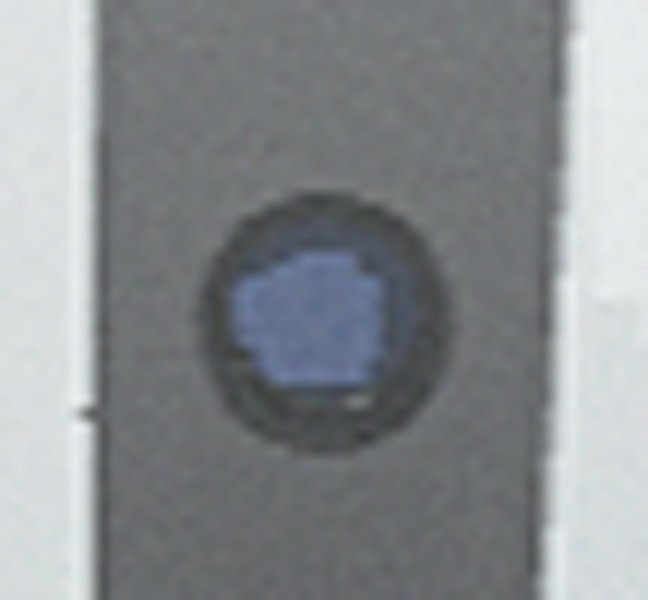

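The crop shows the mouth's circle centred at (325,322), which is (256.6,126.3) in the picture, so the hole is at about (0.5634, -0.1182). I move over it and lower the tip close to the mouth.

Call:
carry_out(
  increments=[0.5,15,0,0,0,0,0.5,20,0,0,0,0,0.5,16,0,0,0,0,0,10,0,0,0,0,0,0,-20,0,0,0,0,0,-20,0,0,0,0,0,-12,0,0,0,0,0,0,0,0,0,0,0,0,0,0,0],
)

```text
clock: 9.18
position: [0.564, -0.1193, 0.1634]
ee_rot: [2.282, 2.158, 0.001]
force: [-0.8, 0.7, -2.1]
width: 0.152
gripper_force: 45.0
```

Call:
carry_out(
  increments=[-0.4,1.5,-4,0,0,0,0,0,-6,0,0,0,0,0,-5,0,0,0,0,0,-4,0,0,0,0,0,-3,0,0,0,0,0,-3,0,0,0,0,0,0,0,0,0],
)

```text
clock: 10.05
position: [0.5635, -0.1173, 0.1377]
ee_rot: [-2.282, -2.159, -0.001]
force: [0.2, 2.9, -1.6]
width: 0.15
gripper_force: 45.0
```

Call:
carry_out(
  increments=[0,0,-3,0,0,0,0,0,-3,0,0,0,0,0,0,0,0,0],
)

```text
clock: 10.42
position: [0.5637, -0.1169, 0.1315]
ee_rot: [-2.282, -2.159, -0.003]
force: [3.3, 4.6, -3.3]
width: 0.15
gripper_force: 45.0
```

Call:
carry_out(
  increments=[0.4,0.8,0,0,0,0,0,0,-2,0,0,0,0,0,0,0,0,0],
)

```text
clock: 10.8
position: [0.5638, -0.1167, 0.1296]
ee_rot: [-2.283, -2.159, -0.001]
force: [3.7, 3.8, -2.9]
width: 0.147
gripper_force: 45.0
```

Call:
carry_out(
  increments=[0.7,0.6,-1,0,0,0,0,0,-2,0,0,0,0,0,-1,0,0,0,0,0,0,0,0,0],
  newtons=60,
)

```text
clock: 11.3
position: [0.5639, -0.1162, 0.1255]
ee_rot: [-2.282, -2.158, 0.0]
force: [0.8, 4.6, -1.3]
width: 0.148
gripper_force: 60.0
```

Call:
carry_out(
  increments=[0,0.7,-2,0,0,0,0,0,-2,0,0,0,0,0,0,0,0,0],
)

```text
clock: 11.68
position: [0.5647, -0.1164, 0.1225]
ee_rot: [2.282, 2.157, 0.0]
force: [-0.3, 2.0, 6.8]
width: 0.144
gripper_force: 60.0
```

Call:
carry_out(
  increments=[0,0.2,-1.5,0,0,0,0,0,-1.5,0,0,0,0,0,0,0,0,0],
)

```text
clock: 12.05
position: [0.5646, -0.1163, 0.1194]
ee_rot: [2.282, 2.157, -0.0]
force: [-0.0, 1.9, 4.3]
width: 0.148
gripper_force: 60.0
```

Call:
carry_out(
  increments=[0,0,-2,0,0,0,0,0,-2,0,0,0,0,0,-2,0,0,0,0,0,-2,0,0,0,0,0,0,0,0,0],
)

```text
clock: 12.68
position: [0.5641, -0.1161, 0.1102]
ee_rot: [2.283, 2.158, -0.001]
force: [2.7, 0.5, -4.0]
width: 0.148
gripper_force: 60.0
```

Call:
carry_out(
  increments=[0.3,0,-1.5,0,0,0,0,0,-1.5,0,0,0,0,0,-1.5,0,0,0,0,0,0,0,0,0],
)

```text
clock: 13.18
position: [0.564, -0.1156, 0.1057]
ee_rot: [-2.282, -2.158, 0.001]
force: [1.8, 0.6, -6.3]
width: 0.149
gripper_force: 60.0
```

Call:
carry_out(
  increments=[0,0,-1,0,0,0,0,0,-1,0,0,0,0,0,-1,0,0,0,0,0,0,0,0,0],
)

```text
clock: 13.68
position: [0.5645, -0.1155, 0.1033]
ee_rot: [2.283, 2.158, 0.0]
force: [-0.6, -0.3, -1.7]
width: 0.149
gripper_force: 60.0
```

Call:
carry_out(
  increments=[0,0,-1,0,0,0,0,0,-1,0,0,0,0,0,0,0,0,0],
)

```text
clock: 14.05
position: [0.5645, -0.1156, 0.1011]
ee_rot: [-2.283, -2.158, 0.0]
force: [-0.3, -0.2, -2.6]
width: 0.147
gripper_force: 60.0
```

Call:
carry_out(
  increments=[0,0,-0.7,0,0,0,0,0,-0.7,0,0,0,0,0,0,0,0,0],
)

```text
clock: 14.42
position: [0.5646, -0.1156, 0.0999]
ee_rot: [2.283, 2.158, 0.0]
force: [0.5, 0.2, -1.6]
width: 0.148
gripper_force: 60.0
```

Call:
carry_out(
  increments=[0,0,-0.7,0,0,0,0,0,-0.7,0,0,0,0,0,0,0,0,0],
)

```text
clock: 14.8
position: [0.5646, -0.1156, 0.0997]
ee_rot: [2.282, 2.158, -0.0]
force: [-4.9, -0.1, 12.7]
width: 0.148
gripper_force: 60.0
```

Call:
carry_out(
  increments=[0,0,0,0,0,0,0,0,0.6,0,0,0,0,0,0.6,0,0,0,0,0,0.6,0,0,0,0,0,0.6,0,0,0,0,0,0.5,0,0,0,0,0,0,0,0,0],
)

```text
clock: 15.68
position: [0.5646, -0.1156, 0.1013]
ee_rot: [-2.283, -2.158, -0.0]
force: [0.0, -1.0, -1.5]
width: 0.148
gripper_force: 60.0
```

Call:
carry_out(
  increments=[0,0,0.4,0,0,0,0,0,0.3,0,0,0,0,0,0,0,0,0],
)

```text
clock: 16.05
position: [0.5646, -0.1156, 0.1021]
ee_rot: [2.283, 2.158, 0.0]
force: [-0.2, -0.0, -2.0]
width: 0.144
gripper_force: 60.0
```

Call:
carry_out(
  increments=[0,0,0.4,0,0,0,0,0,0.3,0,0,0,0,0,0,0,0,0],
)

```text
clock: 16.42
position: [0.5646, -0.1156, 0.1028]
ee_rot: [2.283, 2.158, 0.0]
force: [0.5, -0.3, -1.6]
width: 0.147
gripper_force: 60.0
```

Call:
carry_out(
  increments=[0,0,0.4,0,0,0,0,0,0.3,0,0,0,0,0,0,0,0,0],
)

```text
clock: 16.8
position: [0.5646, -0.1156, 0.1035]
ee_rot: [2.283, 2.158, 0.0]
force: [-0.4, 0.2, -2.0]
width: 0.149
gripper_force: 60.0
```

Call:
carry_out(
  increments=[0,0,0.3,0,0,0,0,0,0.3,0,0,0,0,0,0,0,0,0],
)

```text
clock: 17.18
position: [0.5645, -0.1156, 0.1041]
ee_rot: [2.283, 2.158, -0.0]
force: [-1.1, 0.5, -2.3]
width: 0.149
gripper_force: 60.0
```

Call:
carry_out(
  increments=[0,0,0.3,0,0,0,0,0,0.2,0,0,0,0,0,0,0,0,0],
)

```text
clock: 17.55
position: [0.5644, -0.1156, 0.1044]
ee_rot: [-2.283, -2.158, 0.0]
force: [0.4, -0.0, -3.6]
width: 0.149
gripper_force: 60.0
```

Call:
carry_out(
  increments=[0,0,0.4,0,0,0,0,0,0,0,0,0,0,0,0,0,0,0],
)

```text
clock: 17.92
position: [0.5643, -0.1156, 0.1047]
ee_rot: [-2.283, -2.158, 0.001]
force: [0.5, -0.1, -8.5]
width: 0.146
gripper_force: 60.0
```

Call:
carry_out(
  increments=[0,0,0.3,0,0,0,0,0,0.1,0,0,0,0,0,0,0,0,0],
)

```text
clock: 18.3
position: [0.5642, -0.1156, 0.1049]
ee_rot: [-2.283, -2.158, 0.001]
force: [1.5, -0.8, -14.6]
width: 0.148
gripper_force: 60.0
```

Call:
carry_out(
  increments=[0,0,0.1,0,0,0,0,0,0,0,0,0,0,0,0,0,0,0,0,0,0,0,0,0,0,0,0,0,0,0],
)

```text
clock: 18.92
position: [0.5642, -0.1156, 0.1051]
ee_rot: [-2.282, -2.158, 0.001]
force: [1.8, -0.6, -18.9]
width: 0.147
gripper_force: 60.0
```

Call:
carry_out(
  increments=[0,0,0,0,0,0,0,0,0,0,0,0,0,0,0,0,0,0,0,0,0,0,0,0],
)

```text
clock: 19.42
position: [0.5642, -0.1157, 0.1052]
ee_rot: [-2.283, -2.158, 0.001]
force: [1.9, -0.3, -23.4]
width: 0.144
gripper_force: 60.0
```

Call:
carry_out(
  increments=[0,0,-0.8,0,0,0,0,0,0,0,0,0],
)

```text
clock: 19.68
position: [0.5646, -0.1155, 0.105]
ee_rot: [2.282, 2.158, 0.0]
force: [-0.8, -0.8, -15.2]
width: 0.147
gripper_force: 60.0
```

Call:
carry_out(
  increments=[0,0,0,0,0,0,0,0,0,0,0,0],
)

```text
clock: 19.92
position: [0.5647, -0.1156, 0.105]
ee_rot: [2.283, 2.158, 0.0]
force: [-2.1, -0.5, -13.4]
width: 0.145
gripper_force: 60.0
```

Call:
carry_out(
  increments=[0,0,0.2,0,0,0,0,0,0,0,0,0],
)

```text
clock: 20.18
position: [0.5647, -0.1156, 0.105]
ee_rot: [2.283, 2.158, 0.0]
force: [-1.4, -0.0, -13.5]
width: 0.148
gripper_force: 60.0
```

Call:
carry_out(
  increments=[0,0,0.1,0,0,0,0,0,0,0,0,0],
)

```text
clock: 20.42
position: [0.5646, -0.1156, 0.105]
ee_rot: [2.283, 2.158, 0.0]
force: [-1.5, -0.2, -13.7]
width: 0.149
gripper_force: 60.0
```

Call:
carry_out(
  increments=[0,0,0.1,0,0,0,0,0,0,0,0,0],
)

```text
clock: 20.68
position: [0.5646, -0.1155, 0.105]
ee_rot: [2.283, 2.158, 0.0]
force: [0.2, -1.0, -13.4]
width: 0.15
gripper_force: 60.0
```

Call:
carry_out(
  increments=[0,0,0,0,0,0,0,0,0,0,0,0],
)

```text
clock: 20.92
position: [0.5646, -0.1156, 0.105]
ee_rot: [2.283, 2.158, 0.0]
force: [-0.1, -0.2, -14.5]
width: 0.147
gripper_force: 60.0
```

Call:
carry_out(
  increments=[0,0,-1,0,0,0,0,0,-1,0,0,0,0,0,-1,0,0,0,0,0,-1,0,0,0,0,0,-0.8,0,0,0,0,0,0,0,0,0],
)

```text
clock: 21.68
position: [0.565, -0.1154, 0.1004]
ee_rot: [2.282, 2.158, 0.001]
force: [0.1, 0.5, -1.7]
width: 0.147
gripper_force: 60.0
```

Call:
carry_out(
  increments=[0,0,-0.5,0,0,0,0,0,-0.3,0,0,0,0,0,0,0,0,0],
)

```text
clock: 22.05
position: [0.565, -0.1155, 0.0998]
ee_rot: [2.282, 2.158, 0.001]
force: [0.1, 1.2, 1.9]
width: 0.146
gripper_force: 60.0
```

Call:
carry_out(
  increments=[0,0,0,0,0,0,0,0,0,0,0,0,0,0,0,0,0,0,0,0,0,0,0,0],
  grip=0.5,
)

```text
clock: 22.55
position: [0.5645, -0.1156, 0.0994]
ee_rot: [-2.283, -2.158, 0.0]
force: [0.0, 0.6, 0.2]
width: 0.494
gripper_force: 0.0
```

Call:
carry_out(
  increments=[0,0,5,0,0,0,0,0,15,0,0,0,0,0,25,0,0,0,0,0,25,0,0,0,0,0,25,0,0,0,0,-25,15,0,0,0,0,-25,0,0,0,0,0,0,0,0,0,0,0,0,0,0,0,0],
)

```text
clock: 23.68
position: [0.5646, -0.1647, 0.21]
ee_rot: [2.282, 2.159, 0.001]
force: [-0.6, 0.6, -0.6]
width: 0.502
gripper_force: 0.0
```

```bash
python3 -c "
from w import *
a=look('w5.png',.127);d=save('side','d5.png')[:,:,::-1]
cv2.imwrite('pics/c5.png',np.hstack([cv2.resize(a,(427,320)),cv2.resize(d[130:230,235:340],(336,320))]))"
```

```text
499 250.6617431640625 245.9039764404297 (52.96167755126953, 11.661779403686523) [[0.5379, -0.1927], [0.5481, -0.187], [0.5719, -0.239], [0.5613, -0.2455]] [ 0.5545 -0.2153  0.127 ]
[ 0.56462024 -0.16432099  0.20986061] [ 9.985e-01 -5.480e-02  3.000e-04] (np.float64(258.55097760543975), np.float64(239.09621966687493))
```

View pics/c5.png

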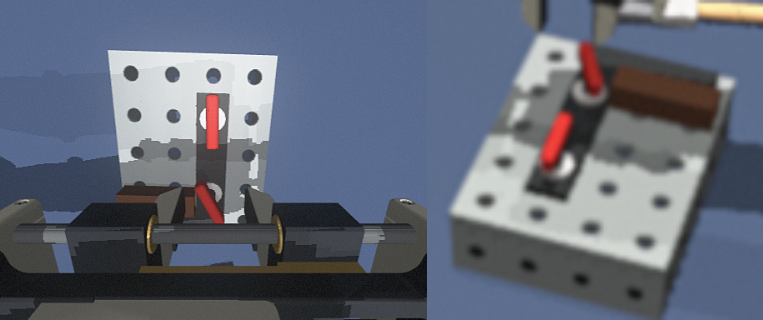

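The crop shows the red pin upright in the hole at (212,120), collar on the stop. The tube, the fixed pin and the brush are where they were, and the gripper is clear.

```bash
python3 -c "
from h import *
print(arm.sign_off())"
```

```text
the job is handed in; nothing more can be done
None
```

The pin is home in the empty hole, let go, and the job is handed in (no verdict was returned). It held a tug of about 12 N for over a second, but before that the pull crept up to about 21 N (estimated, limit 22 N) before I eased it off.

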